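Throw the lock-ring toggle of a sample vessel

ROBOT

A 6-joint arm with a two-finger parallel gripper is mounted at the origin on the work surface. World frame = base frame: x ahead of the robot, y to its left, z up, the work surface at z = 0. Lengths are in m, angles in rad, forces in N, time in s.
With the tool pointing down it reaches from about 0.375 to 0.9 m from the base axis. Payload 3.1 kg.
Tool frame: the origin (TCP) lies between the finger pads; the fingertips stand 22 mm ahead of it and the grasp point (between the pads) lies 3 mm ahead of it; z points along the fingers, y is the line along which they close (so a half turn about z gives the same grasp; the last joint's range is limited). The gripper opens to 87 mm and grips with 3 to 60 N. Pads are 19 mm wide; open, the fingers measure 117 mm over their backs; the gripper's body (75 mm by 190 mm) begins 51 mm behind the grasp point.
Start: joints at [-1.492, 0.527, 1.433, -0, 1.181, -0.178], TCP at [0.159, -0.604, 0.245] pointing down, gripper open.
Joint ranges: [-3.08, 3.08], [-0.75, 2.2], [0.22, 2.44], [-1.43, 4.57], [0, 2.65], [-2.85, 2.85]. Speed limits (rad/s): [2.79, 2.79, 3.14, 3.14, 3.14, 3.14].

INTERFACE

Orientations are given as a 3x3 rotation matrix whose columns are the frame's x, y, z axes.
In Python, from workcell import sense, grab_frame, finish_job gives the robot as it stands.
- The arm moves only by the tool jog_arm, never from a script. Its argument "motion" is a list of rows, each a list of 2 entries, a list of its own where there are three numbers: the shift along the tool's x, y, z each as a share of 0.08 m, from -1 to 1, then the turn, a rotation vector about the tool's x, y, z each as a share of 45 degrees, from -1 to 1. In form: [[[dx, dy, dz], [wx, wy, wz]], ...]. A call has 1 to 12 rows; each row shifts and turns the commanded pose from where the row before left it, along the tool's axes as they then stand; what a row does not reach is not made up. A row lasts 1/8 s, in which the tool goes at most 62.5 mm and 10.7 degrees, less where a joint would pass 70% of its speed; a pose out of reach is approached as far as the arm can. A call with a number of a shift or a turn outside -1 to 1 is refused whole. A call with a gripper value outside its range is refused whole. "jaw" is the gripper command: -1 is fully open, 1 is shut, values between are in proportion, set as the call begins (left out, the last holds). The fingers move at their own pace and stop on an object; "newtons" is the grip in N (left out, the last holds). Time passes only in rows, so rows that do not move let the fingers close. It gives the time, the measured TCP pose, the force, the opening and the grip force at its end, in the units of the state.
- sense(): the state, without advancing time (a new reading comes with each control period).
- grab_frame(name): name is "side" or "top"; returns a dict with "img" (400x640x3 uint8, red, green, blue), "fx", "fy", "cx", "cy" (pixels), "extrinsics" (4x4, takes a point from world to camera coordinates). Camera axes: x right, y up, looking along -z (the intrinsics and any distortion apply to the point x, -y, -z); pixel columns grow to the right and rows downward; lengths in m; the calibration is good to about 2 mm. A picture is of the moment at which its call begins. There is no depth.
- finish_job(): hands the job in; it is judged then, once.
The state is a dict: "t": time; "joint_positions": joint angles; "qvel": joint speeds; "effort": joint torques, N m; "tcp_pos": TCP position; "tool_rot": TCP orientation; "force": force on the tool from outside, world axes, zero at the start; "torque": the same for the moment, N m; "grip_width": finger opening in m; "grasp_force": force on a finger pad.
Only numpy, scipy, OpenCV 4.12 (cv2) and the standard library are available. Lean on these libraries where they do the work, as an engineer would, in place of code of your own. Each camera call takes 0.05 s, during which the arm holds its last target. There are 200 camera calls.

TASK

The locking ring of one steel sample vessel is still open: its short lever sticks out from the vessel. Take the extension bar with the channel-shaped end, lower the channel over that lever and swing it past its dead point so that it snaps shut. Then lift the bar off and lay it gently back down on the bench, the way up it lay before (do not drop it).

Things in the scene. Friction and masses are not known exactly. Their poses are not given: they have to be found in the camera images.
- bar: Loose aluminium bar lying flat (mm): 205 long, 27 high, 0.3 kg. Solid grip 20 wide (x -90 to +35), then a channel (x 35 to 115): 38 wide, 30 inside, open below and at its front end, ceiling 22 over the underside. Origin: underside, beneath the place to grip (near the centre of mass); x along the bar to the channel's open end, z up. A plain solid bar 200x20x27 and a spanner lie near, in any order.
- lever (a joint): Lever angle (rad) about its upright pivot: 0 = open, at its stop, sticking straight out from the vessel; grows anticlockwise from above to 1.35 = shut. Over-centre spring, dead point 0.75: before it the lever springs back to 0, beyond it snaps to 1.35 by itself if unobstructed. Takes 1.2 N m at first, none at the dead point. A second, like vessel farther left is shut already.
- lever_tip (a point): Point at the lever's free end, mid-section, about 95 mm over the bench. x along the lever away from the pivot, z up. The lever is a level steel bar 12 mm wide and 14 high that reaches 80 from the pivot axis; its root is a round knuckle, 22 in diameter and 18 high.
- pivot (a point): Point on the lever's upright pivot axis, level with lever_tip and 80 mm from it; fixed to the vessel, x pointing to the vessel's axis, 92 away. The steel vessel is 138 across its ring, 123 high at the lid's knob, its foot 170 across, bolted to the bench.
There are look-alikes about, which are no part of the job. Leave any orange or yellow look-alike of the bar alone.

How it is judged:
On the way, in this order (a step that is already met when the one before it is completed fails the run):
1. the bar's channel is over the still open lever (x of lever_tip in the frame of bar between 0.025 and 0.095 m and y of lever_tip in the frame of bar between -0.018 and 0.018 m and z of lever_tip in the frame of bar between -0.002 and 0.022 m and value of joint lever below 0.5 rad), for 0.1 s.
2. the lever is past its dead point, still inside the channel (x of lever_tip in the frame of bar between 0.025 and 0.095 m and y of lever_tip in the frame of bar between -0.018 and 0.018 m and z of lever_tip in the frame of bar between -0.002 and 0.022 m and value of joint lever above 0.8 rad), for 0.05 s.
At the end, for the whole second after the job is handed in: The lever is shut (joint above 1.2 rad) and the bar lies at rest on the bench, channel downwards, within 10 degrees of flat and its underside within 12 mm of the bench (value of joint lever above 1.2 rad and height (world z) of bar below 0.012 m and angle between bar's own z axis and vertical below 0.17 rad and linear speed of bar below 0.03 m/s); the robot touches nothing.
It fails at once if the bar is dropped (falls freely faster than 0.8 m/s) (linear speed of bar above 0.8 m/s and contact force between the fingers and bar below 0.5 N).
It also fails if it takes over 54 s, if anything falls off the work surface, if the arm or the gripper's body presses on something with over 40 N, if the wrist force passes 120 N, or if a joint passes its speed limit or range.

## Working session

There is one attempt and no reset: what is moved stays moved. The work goes in short steps, Python scripts to look and compute and a tool call to move; the robot and the scene stay as the last step left them, time stands still between calls to the robot, and variables do not carry over. Pictures are saved under pics/ and viewed, at most 10 in all, crops included, and the job is handed in when it is done.

Besides the shell and the picture viewer there is one more tool, called as name(argument=value, ...), one argument or row to a line, values as JSON. jog_arm: Moves the arm, as the interface text tells. Shift numbers are shares of 0.08 m and turn numbers shares of 45 degrees, none past 1 either way. Its arguments: {"type":"object","properties":{"motion":{"type":"array"},"jaw":{"type":"number"},"newtons":{"type":"number"}},"required":["motion"]}

```bash
mkdir -p pics
cat > h.py <<'E'
import numpy as np, cv2
from workcell import sense, grab_frame, finish_job
def snap(name,fn):
    f=grab_frame(name); cv2.imwrite('pics/'+fn,f['img'][:,:,::-1]); np.savez('pics/'+name+'.npz',**{k:f[k] for k in f}); return f
def load(name): return dict(np.load('pics/'+name+'.npz'))
def ray(f,u,v):
    E=np.array(f['extrinsics']); R=E[:3,:3]; o=-R.T@E[:3,3]
    d=R.T@np.array([(u-f['cx'])/f['fx'],-(v-f['cy'])/f['fy'],-1.]); return o,d
def onz(f,u,v,z):
    o,d=ray(f,u,v); return o+d*(z-o[2])/d[2]
def proj(f,p):
    E=np.array(f['extrinsics']); q=E[:3,:3]@p+E[:3,3]; return np.array([f['cx']+f['fx']*q[0]/-q[2], f['cy']+f['fy']*q[1]/q[2]])
E
python3 - <<'E'
from h import *
for n in('top','side'):
    f=snap(n,n+'1.png'); print({k:f[k] for k in f if k!='img'}); 
s=sense(); print(s['t'],s['tool_rot'],s['tcp_pos'])
E
```

```text
{'fx': 440.74261712324807, 'fy': 440.74261712324807, 'cx': 312.0838265947013, 'cy': 198.50345868387186, 'extrinsics': array([[ 0.02684418, -0.99962539,  0.00533516, -0.28731534],
       [ 0.99193913,  0.0272982 ,  0.12373991, -0.46172384],
       [-0.1238392 ,  0.00197046,  0.99230034, -1.37030516],
       [ 0.        ,  0.        ,  0.        ,  1.        ]])}
{'fx': 399.82895887084715, 'fy': 399.82895887084715, 'cx': 320.2366015457477, 'cy': 209.4185399367568, 'extrinsics': array([[ 0.92782182, -0.37288431,  0.01019579, -0.52333456],
       [ 0.24943268,  0.6405055 ,  0.72631677, -0.03110488],
       [-0.27736259, -0.67134939,  0.68728451, -1.2226723 ],
       [ 0.        ,  0.        ,  0.        ,  1.        ]])}
0.1 [[ 9.66953146e-01  2.54954081e-01 -1.74041166e-04]
 [ 2.54953939e-01 -9.66951300e-01  1.91634150e-03]
 [ 3.20289755e-04 -1.89738493e-03 -9.99998149e-01]] [ 0.15932516 -0.60373639  0.2436717 ]
```

View pics/top1.png

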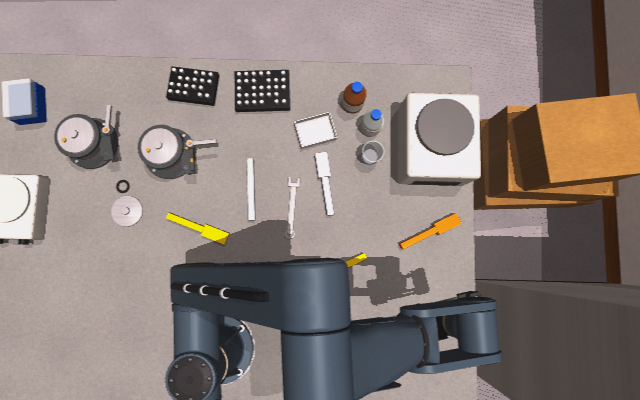

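View pics/side1.png

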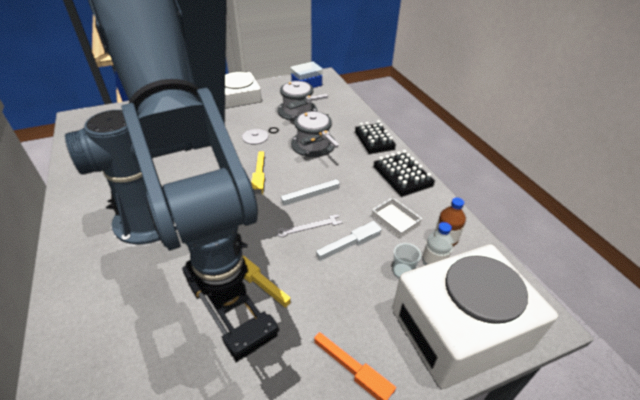

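The top view shows three candidates. The plain bar is at (251,158–220), the spanner at (292,180–235), and a grey bar with a wide end at (321,153)–(331,214). That last one is the extension bar: it has a narrow grip and a wider channel end at the top, and it isn't yellow or orange. The open lever is on the right vessel at about (190–217,143). The left vessel's lever lies tangential, so it's shut. I'll confirm both in one enlarged crop.

Run:
```python
from h import *
f=load('top'); im=f['img'][:,:,::-1]
a=cv2.resize(im[120:200,130:230],None,fx=4,fy=4,interpolation=cv2.INTER_CUBIC)   # 400x320
b=cv2.resize(im[140:220,300:350],None,fx=4,fy=4,interpolation=cv2.INTER_CUBIC)
s=load('side')['img'][:,:,::-1]
c=cv2.resize(s[100:160,285:385],None,fx=4,fy=4,interpolation=cv2.INTER_CUBIC)
d=cv2.resize(s[215:265,310:390],None,fx=4,fy=4,interpolation=cv2.INTER_CUBIC)
o=np.zeros((570,800,3),np.uint8)
o[:320,:400]=a;o[:320,400:600]=b;o[325:565,:400]=c;o[325:525,410:730]=d
cv2.imwrite('pics/crop1.png',o)
# bar mask
g=f['img'].astype(int); m=((g.min(2)>165)).astype(np.uint8)
n,l,st,ce=cv2.connectedComponentsWithStats(m)
for i in range(1,n):
    x,y,w,h,A=st[i]
    if A>60 and 130<x<350 and 90<y<250:
        cn=cv2.findContours((l==i).astype(np.uint8),0,2)[0][0]; print(st[i],ce[i],cv2.minAreaRect(cn))
```

```text
[295 116  43  31 826] [314.47457627 130.71186441] ((315.9024963378906, 130.25933837890625), (23.898210525512695, 37.81199264526367), 75.0685806274414)
[141 128  37  36 956] [159.11192469 145.31066946] ((158.75001525878906, 145.25001525878906), (33.941123962402344, 36.06244659423828), 45.0)
[186 139  30   8 102] [200.68627451 141.80392157] ((200.56069946289062, 142.51759338378906), (6.035174369812012, 29.136701583862305), 87.70938873291016)
[315 152  19  63 567] [324.77425044 178.37389771] ((325.74853515625, 183.11558532714844), (62.951683044433594, 13.000890731811523), 81.25383758544922)
[246 158   9  62 410] [250.12195122 188.82926829] ((250.0408935546875, 188.51239013671875), (61.16685485839844, 6.75429105758667), 88.45184326171875)
[288 177  16  61 331] [292.39577039 202.53172205] ((295.5, 207.0), (60.0, 15.0), 90.0)
```

View pics/crop1.png

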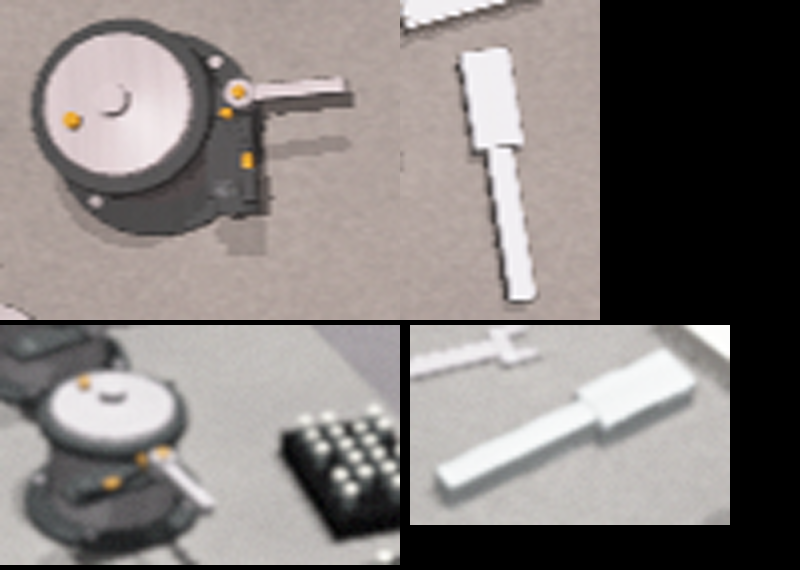

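The crop confirms both. The bar's channel end is at about top px (321,153) and its rear end at (330,214). The open lever runs from the knuckle at (189.5,143) to its tip at (216,141).

Run:
```python
from h import *
t=load('top'); s=load('side')
fr=onz(t,321.2,152.7,.027); re=onz(t,330.2,214.5,.027); d=fr-re
print('bar',fr,re,np.linalg.norm(d),'yaw',np.arctan2(d[1],d[0]), 'origin',re+d/np.linalg.norm(d)*.09, fr-d/np.linalg.norm(d)*.115)
def tri(a,b):
    o1,d1=ray(t,*a);o2,d2=ray(s,*b); k=np.linalg.lstsq(np.c_[d1,-d2],o2-o1,rcond=None)[0]
    p,q=o1+d1*k[0],o2+d2*k[1]; return (p+q)/2,np.linalg.norm(p-q)
print('tip2v',tri((216,141.3),(337,143.8)),'piv2v',tri((189.5,143),(325.5,132)))
tip=onz(t,216,141.3,.102);pv=onz(t,189.5,143,.104)
kn=onz(t,130+113/4,120+99/4,.123)
print(tip,pv,np.linalg.norm(tip-pv),'knob',kn,np.linalg.norm((kn-pv)[:2]),'dirs',np.arctan2(*(tip-pv)[1::-1]),np.arctan2(*(pv-kn)[1::-1]))
# bar check in the side view
b=re+d/np.linalg.norm(d)*.09
for p in(fr,re,b): print(proj(s,p))
```

```text
bar [ 0.61921813 -0.30004839  0.027     ] [ 0.42019673 -0.33340569  0.027     ] 0.20179749150115608 yaw 0.16606304765142824 origin [ 0.50895862 -0.31852861  0.027     ] [ 0.50580016 -0.31905799  0.027     ]
tip2v (array([0.62902244, 0.02134634, 0.10934992]), np.float64(0.005227996919310913)) piv2v (array([0.62100447, 0.10150428, 0.10954575]), np.float64(0.004358056577419973))
[0.6283263  0.02372499 0.102     ] [0.62024086 0.10365502 0.104     ] 0.08036282976488646 knob [0.6075409  0.19153172 0.123     ] 0.088789652906271 dirs -1.469982723001956 -1.427269805915409
[375.84786088 226.1765743 ]
[317.003272   253.24674109]
[344.24460672 240.71496054]
```

jog_arm(
  motion=[
    [[0,0,0],[0,0,0.117]],
    [[0.54,-0.31,0.16],[0,0,0]],
    [[0.54,-0.31,0.16],[0,0,0]],
    [[0.54,-0.31,0.16],[0,0,0]],
    [[0.54,-0.31,0.16],[0,0,0]],
    [[0.54,-0.31,0.16],[0,0,0]],
    [[0.54,-0.31,0.16],[0,0,0]],
    [[0.54,-0.31,0.16],[0,0,0]],
    [[0.54,-0.31,0.16],[0,0,0]],
    [[0.54,-0.31,0.16],[0,0,0]],
    [[0,0,0],[0,0,0]],
    [[0,0,0],[0,0,0]],
  ],
  jaw=-1,
  newtons=58,
)

```text
t: 1.6
tcp_pos: [0.5056, -0.3199, 0.1291]
tool_rot: [[0.986, 0.166, -0.001], [0.166, -0.986, 0.0], [-0.001, -0.0, -1.0]]
force: [0.7, -0.4, 0.4]
grip_width: 0.0871
grasp_force: 0.0
```

jog_arm(
  motion=[
    [[0,0,0.5],[0,0,0]],
    [[0,0,0.5],[0,0,0]],
    [[0,0,0.25],[0,0,0]],
    [[0,0,0.06],[0,0,0]],
    [[0,0,0],[0,0,0]],
    [[0,0,0],[0,0,0]],
  ],
)

```text
t: 2.35
tcp_pos: [0.5067, -0.3208, 0.0259]
tool_rot: [[0.986, 0.165, 0.002], [0.165, -0.986, -0.002], [0.002, 0.002, -1.0]]
force: [0.1, 0.5, -0.0]
grip_width: 0.0873
grasp_force: 0.0
```

jog_arm(
  motion=[
    [[0,0,0],[0,0,0]],
    [[0,0,0],[0,0,0]],
    [[0,0,0],[0,0,0]],
    [[0,0,0],[0,0,0]],
    [[0,0,0],[0,0,0]],
    [[0,0,0],[0,0,0]],
  ],
  jaw=1,
  newtons=58,
)

```text
t: 3.1
tcp_pos: [0.506, -0.32, 0.0245]
tool_rot: [[0.986, 0.165, -0.0], [0.165, -0.986, 0.0], [-0.0, -0.0, -1.0]]
force: [0.3, -0.5, -0.1]
grip_width: 0.0351
grasp_force: 0.0
```

jog_arm(
  motion=[
    [[0,0,0],[0,0,0]],
    [[0,0,0],[0,0,0]],
    [[0,0,0],[0,0,0]],
    [[0,0,0],[0,0,0]],
  ],
)

```text
t: 3.6
tcp_pos: [0.5059, -0.3199, 0.0245]
tool_rot: [[0.986, 0.165, -0.0], [0.165, -0.986, 0.0], [-0.0, -0.0, -1.0]]
force: [0.3, 0.6, 0.4]
grip_width: 0.0195
grasp_force: 58.0
```

jog_arm(
  motion=[
    [[0,0,-0.2],[0,0,0]],
    [[0,0,-0.5],[0,0,0]],
    [[0,0,-0.6],[0,0,0]],
    [[0,0,-0.6],[0,0,0]],
    [[0,0,0],[0,0,0]],
    [[0,0,0],[0,0,0]],
  ],
)

```text
t: 4.35
tcp_pos: [0.5049, -0.319, 0.1759]
tool_rot: [[0.986, 0.165, -0.002], [0.165, -0.986, 0.002], [-0.002, -0.002, -1.0]]
force: [-1.0, 0.1, -4.6]
grip_width: 0.0197
grasp_force: 58.0
```

jog_arm(
  motion=[
    [[0.2,-0.25,0],[0,0,0]],
    [[0.33,-0.5,0],[0,0,0]],
    [[0.33,-0.5,0],[0,0,0]],
    [[0.33,-0.5,0],[0,0,0]],
    [[0.33,-0.5,0],[0,0,0]],
    [[0.33,-0.5,0],[0,0,0]],
    [[0.23,-0.35,0],[0,0,0]],
    [[0.1,-0.2,0],[0,0,0]],
  ],
)

```text
t: 5.35
tcp_pos: [0.6332, -0.0287, 0.1738]
tool_rot: [[0.986, 0.167, -0.005], [0.167, -0.986, 0.001], [-0.005, -0.002, -1.0]]
force: [-0.9, 0.5, -4.4]
grip_width: 0.0197
grasp_force: 58.0
```

jog_arm(
  motion=[
    [[0,0,0],[0,0,-0.15]],
    [[0,0,0],[0,0,-0.22]],
    [[0,0,0],[0,0,-0.22]],
    [[0,0,0],[0,0,-0.22]],
    [[0,0,0],[0,0,-0.22]],
    [[0,0,0],[0,0,-0.22]],
    [[0,0,0],[0,0,-0.22]],
    [[0,0,0],[0,0,-0.22]],
    [[0,0,0],[0,0,-0.16]],
    [[0,0,0],[0,0,-0.08]],
    [[0,0,0],[0,0,0]],
    [[0,0,0],[0,0,0]],
  ],
)

```text
t: 6.85
tcp_pos: [0.6337, -0.0312, 0.1757]
tool_rot: [[-0.109, 0.994, -0.002], [0.994, 0.109, 0.0], [0.0, -0.002, -1.0]]
force: [0.4, 0.4, -4.4]
grip_width: 0.0197
grasp_force: 58.0
```

Run:
```python
from h import *
ims=[]
for n,(x,y) in(('top',(120,90)),('side',(270,70))):
    f=snap(n,n+'2.png'); ims.append(cv2.resize(f['img'][y:y+100,x:x+130,::-1],None,fx=5.9,fy=5.9,interpolation=cv2.INTER_CUBIC)[:590])
cv2.imwrite('pics/a2.png',ims[0]);cv2.imwrite('pics/b2.png',ims[1])
```

```text
(no output)
```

View pics/b2.png

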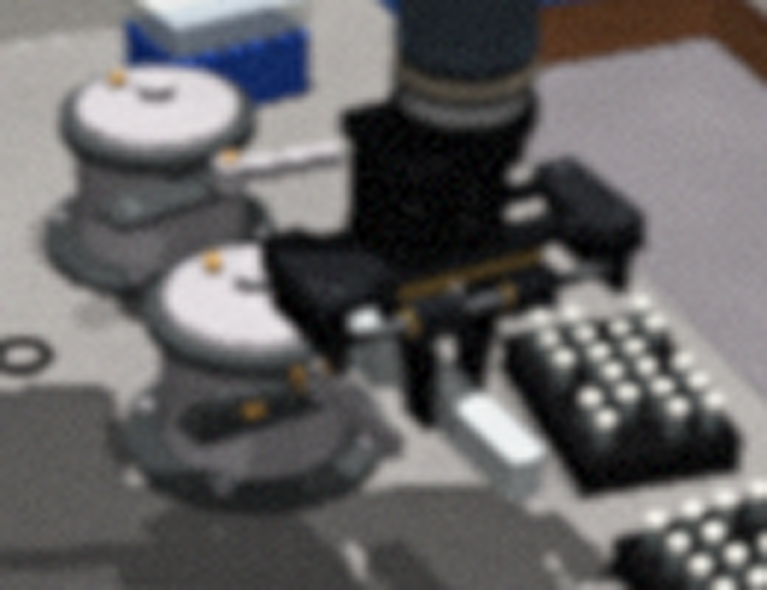

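View pics/a2.png

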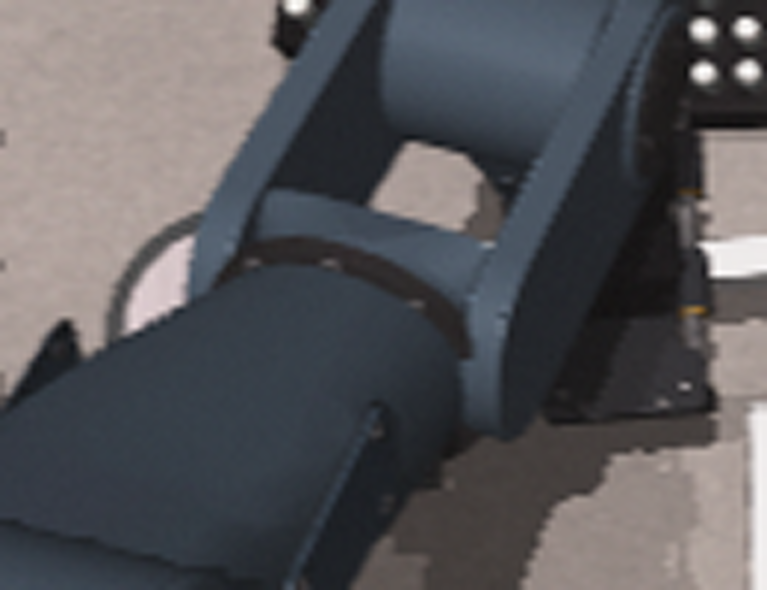

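The top view of the lever is blocked by the arm. The side view shows the bar held level at about (500,430) in the crop, and the vessel is clear of the fingers. The computed channel line matches the tip and pivot to about 1 mm, so I'll lower it and watch the force.

jog_arm(
  motion=[
    [[0,0,0.25],[0,0,0]],
    [[0,0,0.25],[0,0,0]],
    [[0,0,0.13],[0,0,0]],
    [[0,0,0.04],[0,0,0]],
    [[0,0,0],[0,0,0]],
  ],
)

```text
t: 7.58
tcp_pos: [0.6347, -0.0309, 0.1232]
tool_rot: [[-0.111, 0.994, 0.001], [0.994, 0.111, -0.0], [-0.0, 0.001, -1.0]]
force: [-0.1, -0.1, -3.8]
grip_width: 0.0194
grasp_force: 58.0
```

jog_arm(
  motion=[
    [[0,0,0.05],[0,0,0]],
    [[0,0,0.05],[0,0,0]],
    [[0,0,0.05],[0,0,0]],
    [[0,0,0],[0,0,0]],
  ],
)

```text
t: 8.07
tcp_pos: [0.634, -0.0307, 0.1105]
tool_rot: [[-0.111, 0.994, -0.001], [0.994, 0.111, 0.0], [0.0, -0.001, -1.0]]
force: [0.3, 0.1, -4.1]
grip_width: 0.0193
grasp_force: 58.0
```

jog_arm(
  motion=[
    [[0.004,0.118,0],[0,0,-0.089]],
    [[0.004,0.118,0],[0,0,-0.089]],
    [[0.004,0.118,0],[0,0,-0.089]],
    [[0.004,0.118,0],[0,0,-0.089]],
    [[0.004,0.118,0],[0,0,-0.089]],
  ],
)

```text
t: 8.7
tcp_pos: [0.6737, -0.0191, 0.11]
tool_rot: [[-0.448, 0.894, -0.015], [0.894, 0.448, -0.003], [0.004, -0.015, -1.0]]
force: [-9.8, -6.6, 1.1]
grip_width: 0.0194
grasp_force: 58.0
```

jog_arm(
  motion=[
    [[0.004,0.118,0],[0,0,-0.089]],
    [[0.004,0.118,0],[0,0,-0.089]],
    [[0.004,0.118,0],[0,0,-0.089]],
    [[0.004,0.118,0],[0,0,-0.089]],
    [[0.004,0.118,0],[0,0,-0.089]],
    [[0.004,0.118,0],[0,0,-0.089]],
  ],
)

```text
t: 9.45
tcp_pos: [0.7207, 0.013, 0.1105]
tool_rot: [[-0.774, 0.633, -0.008], [0.633, 0.774, -0.008], [0.001, -0.011, -1.0]]
force: [-5.1, -10.0, -0.1]
grip_width: 0.0197
grasp_force: 58.2
```

jog_arm(
  motion=[
    [[0.004,0.118,0],[0,0,-0.089]],
    [[0.004,0.118,0],[0,0,-0.089]],
    [[0.004,0.118,0],[0,0,-0.089]],
    [[0.004,0.118,0],[0,0,-0.089]],
    [[0,0,0],[0,0,0]],
  ],
)

```text
t: 10.07
tcp_pos: [0.7434, 0.05, 0.1107]
tool_rot: [[-0.916, 0.4, -0.0], [0.4, 0.916, 0.0], [0.0, 0.0, -1.0]]
force: [-0.5, -0.6, -4.5]
grip_width: 0.0197
grasp_force: 58.0
```

jog_arm(
  motion=[
    [[0.004,0.118,0],[0,0,-0.089]],
    [[0.004,0.118,0],[0,0,-0.089]],
    [[0.004,0.118,0],[0,0,-0.089]],
    [[0,0,0],[0,0,0]],
    [[0,0,0],[0,0,0]],
  ],
)

```text
t: 10.7
tcp_pos: [0.7514, 0.0768, 0.1107]
tool_rot: [[-0.979, 0.203, -0.001], [0.203, 0.979, 0.002], [0.001, 0.002, -1.0]]
force: [-0.3, 3.2, -4.9]
grip_width: 0.0193
grasp_force: 58.0
```

Run:
```python
from h import *
f=snap('side','side3.png'); cv2.imwrite('pics/b3.png',cv2.resize(f['img'][70:170,270:400,::-1],None,fx=5.9,fy=5.9,interpolation=cv2.INTER_CUBIC))
```

```text
(no output)
```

View pics/b3.png

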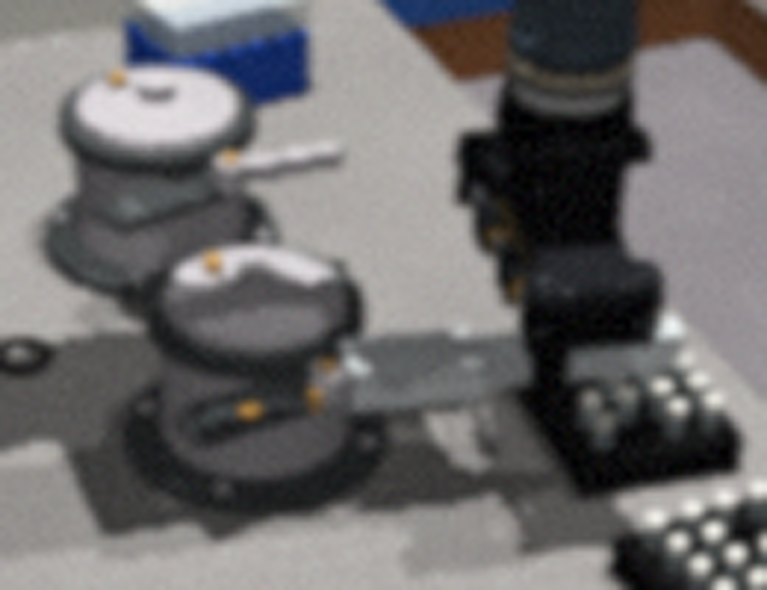

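The side view shows the channel lying over the lever, front end at about (350,385) in the crop and beside the knuckle at (330,370). The force on the tool now points forward, so the lever is past its dead point. I'll swing a little further and lift off.

jog_arm(
  motion=[
    [[0.003,0.09,0],[0,0,-0.067]],
    [[0,0,0],[0,0,0]],
    [[0,0,0],[0,0,0]],
  ],
)

```text
t: 11.12
tcp_pos: [0.7531, 0.0825, 0.111]
tool_rot: [[-0.989, 0.15, -0.0], [0.15, 0.989, -0.001], [-0.0, -0.001, -1.0]]
force: [0.5, -0.3, -4.0]
grip_width: 0.0199
grasp_force: 58.0
```

jog_arm(
  motion=[
    [[0,0,-0.15],[0,0,0]],
    [[0,0,-0.2],[0,0,0]],
    [[0,0,-0.25],[0,0,0]],
    [[0,0,-0.2],[0,0,0]],
    [[0,0,0],[0,0,0]],
  ],
)

```text
t: 11.75
tcp_pos: [0.7547, 0.0835, 0.1782]
tool_rot: [[-0.989, 0.148, 0.006], [0.148, 0.989, -0.0], [-0.006, 0.001, -1.0]]
force: [0.2, 0.1, -3.1]
grip_width: 0.0198
grasp_force: 58.0
```

jog_arm(
  motion=[
    [[0.12,-0.28,0],[0,0,0]],
    [[0.232,-0.546,0],[0,0,0]],
    [[0.232,-0.546,0],[0,0,0]],
    [[0.232,-0.546,0],[0,0,0]],
    [[0.232,-0.546,0],[0,0,0]],
    [[0.232,-0.546,0],[0,0,0]],
    [[0.232,-0.546,0],[0,0,0]],
    [[0.232,-0.546,0],[0,0,0]],
    [[0.232,-0.546,0],[0,0,0]],
    [[0.232,-0.546,0],[0,0,0]],
    [[0.12,-0.266,0],[0,0,0]],
  ],
)

```text
t: 13.12
tcp_pos: [0.5026, -0.3231, 0.1748]
tool_rot: [[-0.989, 0.151, -0.0], [0.151, 0.989, -0.0], [0.0, -0.0, -1.0]]
force: [0.7, 0.6, -3.9]
grip_width: 0.0198
grasp_force: 58.0
```

jog_arm(
  motion=[
    [[0,0,0],[0,0,0.13]],
    [[0,0,0],[0,0,0.22]],
    [[0,0,0],[0,0,0.22]],
    [[0,0,0],[0,0,0.22]],
    [[0,0,0],[0,0,0.22]],
    [[0,0,0],[0,0,0.22]],
    [[0,0,0],[0,0,0.22]],
    [[0,0,0],[0,0,0.22]],
    [[0,0,0],[0,0,0.22]],
    [[0,0,0],[0,0,0.22]],
    [[0,0,0],[0,0,0.22]],
    [[0,0,0],[0,0,0.22]],
  ],
)

```text
t: 14.62
tcp_pos: [0.5039, -0.3206, 0.1747]
tool_rot: [[0.554, 0.833, -0.001], [0.833, -0.554, 0.0], [0.0, -0.001, -1.0]]
force: [-0.5, 0.7, -3.6]
grip_width: 0.0194
grasp_force: 58.0
```

jog_arm(
  motion=[
    [[0,0,0],[0,0,0.22]],
    [[0,0,0],[0,0,0.22]],
    [[0,0,0],[0,0,0.22]],
    [[0,0,0],[0,0,0.22]],
    [[0,0,0],[0,0,0.1]],
    [[0,0,0],[0,0,0]],
    [[0,0,0],[0,0,0]],
  ],
)

```text
t: 15.5
tcp_pos: [0.504, -0.3208, 0.1748]
tool_rot: [[0.976, 0.219, -0.0], [0.219, -0.976, 0.0], [-0.0, -0.0, -1.0]]
force: [-0.5, 0.5, -3.8]
grip_width: 0.0195
grasp_force: 58.0
```

Run:
```python
from h import *
f=snap('side','side4.png'); cv2.imwrite('pics/b4.png',cv2.resize(f['img'][70:300,240:460,::-1],None,fx=2.6,fy=2.6,interpolation=cv2.INTER_CUBIC))
```

```text
(no output)
```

View pics/b4.png

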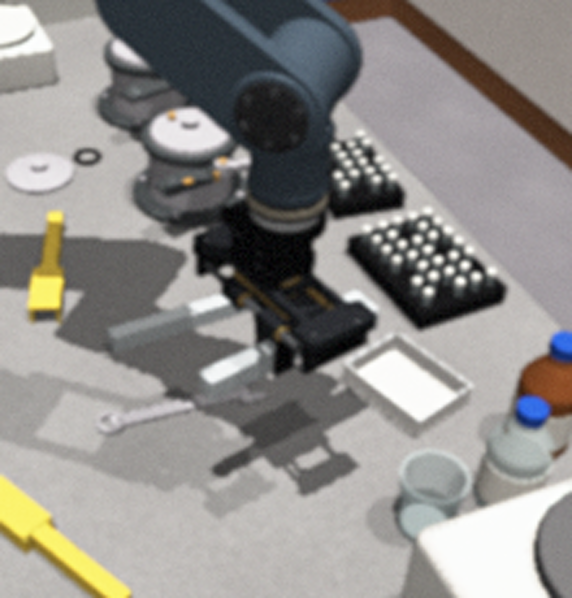

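The side view shows the open vessel's lever at (235,162) now lying tangential like the left vessel's, so it's shut. The bar is held level above its old spot with free bench below, so I'll lower it.

jog_arm(
  motion=[
    [[0,0,0.3],[0,0,0]],
    [[0,0,0.4],[0,0,0]],
    [[0,0,0.4],[0,0,0]],
    [[0,0,0.35],[0,0,0]],
    [[0,0,0.2],[0,0,0]],
    [[0,0,0.12],[0,0,0]],
    [[0,0,0.05],[0,0,0]],
    [[0,0,0],[0,0,0]],
    [[0,0,0],[0,0,0]],
  ],
)

```text
t: 16.68
tcp_pos: [0.5046, -0.3212, 0.0302]
tool_rot: [[0.976, 0.218, 0.001], [0.218, -0.976, -0.001], [0.001, 0.001, -1.0]]
force: [0.5, -0.4, -3.9]
grip_width: 0.02
grasp_force: 58.0
```

jog_arm(
  motion=[
    [[0,0,0.02],[0,0,0]],
    [[0,0,0.02],[0,0,0]],
    [[0,0,0],[0,0,0]],
    [[0,0,0],[0,0,0]],
  ],
)

```text
t: 17.18
tcp_pos: [0.5041, -0.3208, 0.0261]
tool_rot: [[0.976, 0.218, -0.0], [0.218, -0.976, 0.0], [-0.0, -0.0, -1.0]]
force: [-0.8, 0.2, -4.9]
grip_width: 0.0195
grasp_force: 58.0
```

jog_arm(
  motion=[
    [[0,0,0.012],[0,0,0]],
    [[0,0,0.012],[0,0,0]],
    [[0,0,0],[0,0,0]],
    [[0,0,0],[0,0,0]],
  ],
)

```text
t: 17.68
tcp_pos: [0.5041, -0.3209, 0.0245]
tool_rot: [[0.976, 0.218, 0.0], [0.218, -0.976, -0.0], [0.0, 0.0, -1.0]]
force: [-0.3, 1.3, -1.0]
grip_width: 0.0198
grasp_force: 58.0
```

jog_arm(
  motion=[
    [[0,0,0],[0,0,0]],
    [[0,0,0],[0,0,0]],
    [[0,0,0],[0,0,0]],
    [[0,0,0],[0,0,0]],
    [[0,0,0],[0,0,0]],
    [[0,0,0],[0,0,0]],
  ],
  jaw=0,
)

```text
t: 18.42
tcp_pos: [0.5041, -0.3209, 0.0242]
tool_rot: [[0.976, 0.218, -0.0], [0.218, -0.976, 0.0], [-0.0, -0.0, -1.0]]
force: [0.1, 1.0, 0.4]
grip_width: 0.0433
grasp_force: 0.0
```

jog_arm(
  motion=[
    [[0,0,-0.15],[0,0,0]],
    [[0,0,-0.4],[0,0,0]],
    [[0,0,-0.5],[0,0,0]],
    [[0,0,-0.5],[0,0,0]],
    [[-0.5,0,-0.5],[0,0,0]],
    [[-0.5,0,0],[0,0,0]],
    [[-0.5,0.3,0],[0,0,0]],
    [[0,0.5,0],[0,0,0]],
    [[0,0.5,0],[0,0,0]],
    [[0,0.5,0],[0,0,0]],
    [[0,0,0],[0,0,0]],
    [[0,0,0],[0,0,0]],
  ],
)

```text
t: 19.92
tcp_pos: [0.418, -0.4866, 0.1883]
tool_rot: [[0.976, 0.218, -0.001], [0.218, -0.976, 0.001], [-0.0, -0.002, -1.0]]
force: [0.6, 0.5, 0.6]
grip_width: 0.0437
grasp_force: 0.0
```

Run:
```python
from h import *
f=snap('top','top5.png')
```

```text
(no output)
```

View pics/top5.png

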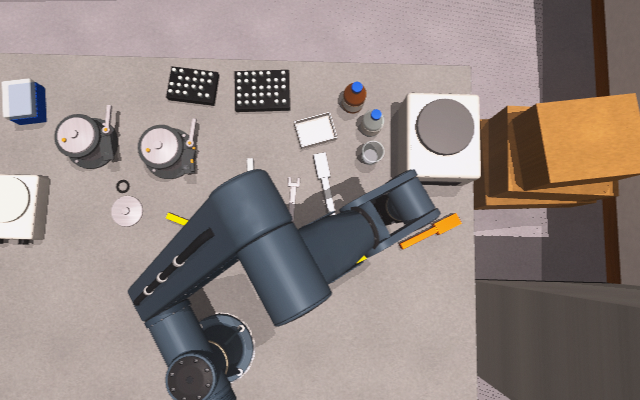

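The top view shows the right vessel's lever at (193,120–145) in the same position as the left one, so it's shut. The bar lies flat at (321,153)–(332,212), and the gripper is clear of everything.

```bash
python3 -c "
from h import *
print(finish_job())"
```

```text
the job is handed in; nothing more can be done
None
```

The lever is snapped shut, the bar is back flat on the bench near its original spot, channel down, and the job was handed in at about 20 s of the 54 s allowed; the hand-in call returned no verdict.

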